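# Exercise a bench spring gauge up to its set marker

### The job

Exercise the bench spring gauge before it is calibrated. Clear the old reading by pressing the reset plunger right down and keeping it down until the drag pointer has run back to zero; then draw the stirrup out until the drag pointer lines up with the set marker, hold the load there for two seconds, and ease the stirrup back home without letting it snap. Leave the drag pointer standing at the marker, and do not shift the marker or the things around the gauge.

Things in the scene. Friction and masses are not known exactly. Their poses are not given: they have to be found in the camera images.
- gauge: bench spring gauge, fixed and level: dark base plate 262 x 128 mm (x -120 to +142 mm), top 15 mm above the worktop, under a grey housing x -106 to +114 mm, 76 mm wide, top face 70 mm above the worktop. Origin at worktop height on the centre line. Its +x axis points away from the pull: stirrup and rod come out of the -x end (the one nearest the robot) and are pulled along -x
- scale_zero (a point): zero of the white scale on the housing's top, left (+y) of a slot along the centre line, 75 mm from the gauge's origin along +x. A graduation every 5 mm, a long one every 25 mm; it reads upward towards the gauge's -x (towards the stirrup)
- draw_rod (a joint): how far the draw rod with its stirrup is pulled out along the gauge's -x, m: 0 is home, stop at 0.09. Sprung: 2.4 N when home, rising by 1.5 N per 10 mm; dragging the pointer along adds up to about 4 N. If let go it snaps back
- stirrup_bar (a point): middle of the stirrup's black crossbar, on the gauge's centre line: 17 mm thick, 84 mm long across the gauge (along its y), centre 42 mm above the worktop, 180 mm from the gauge's origin along -x when home. Space under and around it is free down to the worktop: the base plate ends 60 mm behind it
- stirrup_opening (a point): middle of the stirrup's open window, 29 mm behind the crossbar's middle (towards the housing), 42 mm above the worktop. The window is 42 mm along the gauge's x, from the crossbar to the 12 mm thick, 18 mm high yoke, and 72 mm across; open above and below (base plate's edge 31 mm behind, when home), so closed fingertips enter it from above and hook the crossbar from behind
- rod_index (a point): the draw rod's steel index on the gauge's centre line, which sticks 12 mm up from the slot; this point reads on the scale at x = 75 mm minus the pull. Being pulled out, it pushes the drag pointer ahead of it, so that both read the same; on the way home it leaves the drag pointer behind
- drag_pointer (a joint): reading of the drag pointer (maximum pointer), m along the scale: 0 is the scale's zero. At the start it shows an old reading, 25 to 75 mm. The brake of the reset plunger holds it where it stands; with the plunger pressed, a weak spring runs it back to zero (or to the draw rod's index) in about a second
- pointer_tip (a point): tip of the drag pointer's thin dark nose on the white scale; the pointer is a dark block 12 x 16 mm, 12 mm high, that rides on the slot
- reset_plunger (a joint): how far the reset plunger is pressed down, m: 0 up, stop at 0.008. Sprung, 3.6 N to start and 6.6 N at the stop; it comes up by itself
- plunger_top (a point): top of the reset plunger's black mushroom head, 38 mm across, near the stirrup end of the housing (55 mm from the gauge's origin along -x, on the centre line), about 105 mm above the worktop when up; press straight down
- set_marker (a joint): where the set marker stands on the scale, m from zero, 28 to 70 mm. It must stay there
- marker_tip (a point): tip of the set marker's nose over the outer (left) edge of the scale; the marker is a brass clip 16 mm wide with a thumbscrew on the left side of the housing, reaching 78 mm above the worktop. The drag pointer lines up with it when both tips have the same x in the gauge's frame. Its noses pass each other freely: it is no stop
- weight_large: brass weight with a knob, 23 mm across, 36 mm high, standing right of the gauge; origin under its middle
- weight_small: brass weight, 19 mm across, 30 mm high, beside the large one; origin under its middle
- weigh_boat: white plastic weighing boat 63 x 63 x 14 mm, right of the gauge; origin under its middle
- tweezers: steel forceps 118 mm long, 8 mm high, lying left of the gauge; origin under its middle
- beaker: glass beaker 65 mm across, 74 mm high, behind the gauge to the left; origin under its middle
- salt_bottle: clear bottle of white salt, 60 mm across, 116 mm high, left of the gauge, behind the balance; origin under its middle

How it is judged (in metres and radians):
On the way, in this order (a step that is already met when the one before it is completed fails the run):
1. the reset plunger is down at its stop (at least 6.5 mm) and the drag pointer is back within 2.5 mm of zero (value of joint reset_plunger above 0.0065 m and value of joint drag_pointer below 0.0025 m), for 0.2 s.
2. the stirrup is drawn out with the drag pointer and the rod's index within 4 mm of the set marker, for 1.5 s (x of pointer_tip in the frame of marker_tip between -0.004 and 0.004 m and x of rod_index in the frame of marker_tip between -0.005 and 0.005 m), for 1.5 s.
At the end, for the whole second after the job is handed in: the draw rod is home (within 2 mm), the reset plunger is up (within 1.5 mm), and the drag pointer still stands at the set marker (tips within 4 mm of each other along the scale) (value of joint draw_rod below 0.002 m and value of joint reset_plunger below 0.0015 m and x of pointer_tip in the frame of marker_tip between -0.004 and 0.004 m); the robot touches nothing.
It fails at once if the stirrup snaps back (the draw rod returns faster than 0.4 m/s) (velocity of joint draw_rod below -0.4 m/s).
It fails at once if the set marker is shifted by more than 2 mm (distance of marker_tip from where it was at the start of the episode above 0.002 m).
It fails at once if one of the things around the gauge is moved by more than 20 mm (distance of any of weight_large, weight_small, weigh_boat, tweezers, beaker, salt_bottle from where it was at the start of the episode above 0.02 m).
It also fails if it takes over 50 s, if anything falls off the work surface, if the arm or the gripper's body presses on something with over 40 N, if the wrist force passes 120 N, or if a joint passes its speed limit or range.

### The arm

A 6-joint arm with a two-finger parallel gripper is mounted at the origin on a cart in front of the work surface, level with it; the furniture and walls round the work are solid. World frame = base frame: x ahead of the robot, y to its left, z up, the work surface at z = 0. Lengths are in mm, angles in rad, forces in N, time in s.
With the tool pointing down it reaches from about 350 to 775 mm from the base axis. Payload 7.3 kg.
Tool frame: the origin (TCP) lies on the mounting face of the last link; the fingertips stand 178 mm ahead of it and the grasp point (between the pads) lies 159 mm ahead of it; z points along the fingers, y is the line along which they close (so a half turn about z gives the same grasp; the last joint's range is limited). The gripper opens to 92 mm and grips with 3 to 60 N. Pads are 19 mm wide; open, the fingers measure 130 mm over their backs; the gripper's body (75 mm by 190 mm) begins 47 mm behind the grasp point.
Start: joints at [1.033, 0.342, 1.524, -0, 1.275, -0.146], TCP at [200.452, 485.229, 404.741] pointing down, gripper open.
Joint ranges: [-2.53, 2.53], [-0.77, 2.02], [0.04, 2.7], [-1, 4.14], [0.28, 2.66], [-3.11, 3.11]. Speed limits (rad/s): [2.57, 2.57, 3.14, 3.14, 3.14, 3.14].

### API

Orientations are given as [roll, pitch, yaw] about the fixed x, y, z axes, in that order (R = Rz(yaw) Ry(pitch) Rx(roll)).
In Python, from plant import bot gives the robot as it stands.
- The arm moves only by the shell command python3 shift.py 'ROWS'. ROWS is 1 to 5 rows, one to a line, with the numbers parted by commas; each row has 5 numbers: the finger opening in mm, then dx, dy, dz in parts of the range, where 1.0 means 500 mm, then a turn about the tool's z in shares of 4 rad (1.0 is 4 rad); each row is the pose to reach, as a shift and turn from the pose commanded when the command began, along the tool's axes at that moment; what a row does not reach only later rows make up. A row lasts 1/8 s, in which the tool goes at most 62.5 mm and 0.188 rad, less where a joint would pass 70% of its speed; a pose out of reach is approached as far as the arm can. The fingers move at their own pace and stop on an object; the grip force is fixed at half the most. Time passes only in rows, so rows that do not move let the fingers close. It prints the time, the measured TCP pose, the force, the opening and the grip force at its end. A shift or turn number past 1, either way, is cut back to 1. Input that does not fit is refused with a message, and nothing moves.
- bot.get_obs(): the state, without advancing time (a new reading comes with each control period).
- bot.capture(name): name is "scene" or "top" or "wrist"; returns a dict with "color" (400x640x3 uint8, red, green, blue), "K" (3x3 intrinsics, pixels), "R" (3x3) and "t" (3): a world point X has camera coordinates R X + t. Camera axes: x right, y down, z forward; pixel columns grow to the right and rows downward; lengths in mm; the calibration is good to about 2 mm. A picture is of the moment at which its call begins. There is no depth.
- bot.close_job(): hands the job in; it is judged then, once.
The state is a dict: "time": time; "joint_positions": joint angles; "dq": joint speeds; "tau": joint torques, N m; "tool_pos": TCP position; "tcp_rot": TCP orientation; "contact_force": force on the tool from outside, world axes, zero at the start; "moment": the same for the moment, N m; "grip_width": finger opening in mm; "finger_force": force on a finger pad.
Only numpy, scipy, OpenCV 4.12 (cv2) and the standard library are available. Lean on these libraries where they do the work, as an engineer would, in place of code of your own. Each camera call takes 0.05 s, during which the arm holds its last target. There are 200 camera calls.

## Working session

There is one attempt and no reset: what is moved stays moved. The work goes in short steps, Python scripts to look and compute and a shell command to move; the robot and the scene stay as the last step left them, time stands still between calls to the robot, and variables do not carry over. Pictures are saved under pics/ and viewed, at most 12 in all, crops included, and the job is handed in when it is done.

```bash
ls; mkdir -p pics; python3 - <<'E'
from plant import bot
import cv2
for n in ("scene","top"):
    c=bot.capture(n); cv2.imwrite(f"pics/{n}0.png",c["color"][:,:,::-1])
    print(n,c["K"].tolist(),c["R"].tolist(),c["t"].tolist())
o=bot.get_obs(); print(o["time"],o["tool_pos"],o["tcp_rot"],o["grip_width"])
E
```

```text
pics
plant.py
shift.py
scene [[434.9708054831555, 0.0, 320.2345982414839], [0.0, 434.9708054831555, 208.68393114792372], [0.0, 0.0, 1.0]] [[0.7623469428314121, -0.6470759791140588, 0.010946049935113163], [-0.23155867751936593, -0.28852481661975826, -0.9290500573489121], [0.604324182555259, 0.7057238181102558, -0.3697920698592667]] [-636.6735613090887, 159.7887737621936, 727.2861585898243]
top [[444.4045253542563, 0.0, 324.03724740263306], [0.0, 444.4045253542563, 197.00712793487153], [0.0, 0.0, 1.0]] [[0.004613151542537759, -0.9997804214598268, 0.02044083409393945], [-0.9913396661653281, -0.007255040246504531, -0.13112219750384582], [0.13124170495715737, -0.019658923079150986, -0.9911554578487203]] [-286.8569103012561, 600.6012437067857, 951.6318976859861]
0.1 [200.39021718 485.12635219 404.10760346] [-3.14024269e+00 -1.98503895e-04  2.74980024e+00] 91.83691348751468
```

View pics/top0.png

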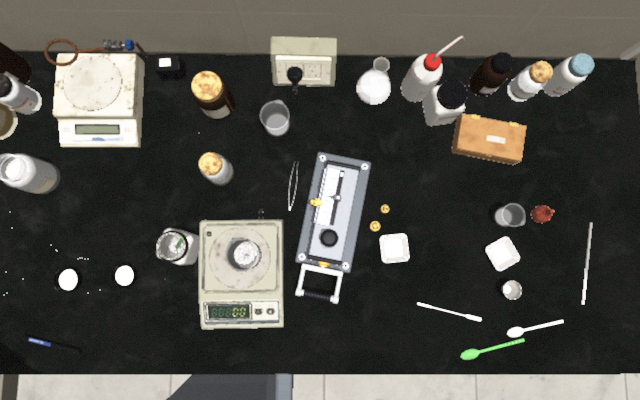

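View pics/scene0.png

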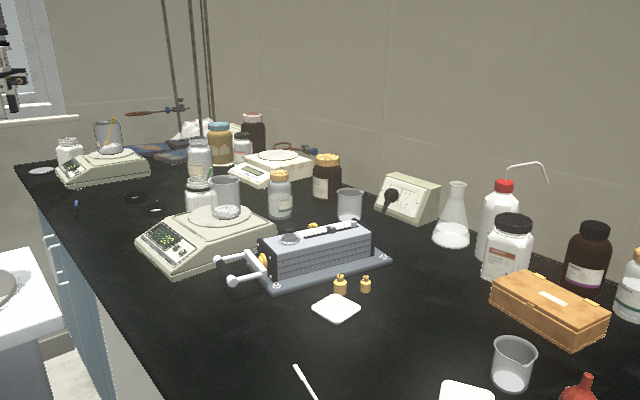

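The top view shows the gauge at about (330,215), the plunger at (329,238) and the stirrup bar near (318,297). The balance stands to its left. I'll enlarge both views of the gauge.

```bash
python3 - <<'E'
import cv2,numpy as np
t=cv2.imread("pics/top0.png")[145:310,280:400]; s=cv2.imread("pics/scene0.png")[210:300,210:400]
t=cv2.resize(t,None,fx=3.6,fy=3.6,interpolation=cv2.INTER_CUBIC); 
cv2.imwrite("pics/t1.png",t)
cv2.imwrite("pics/s1.png",cv2.resize(s,None,fx=4,fy=4,interpolation=cv2.INTER_CUBIC))
E
```

```text
(no output)
```

View pics/t1.png

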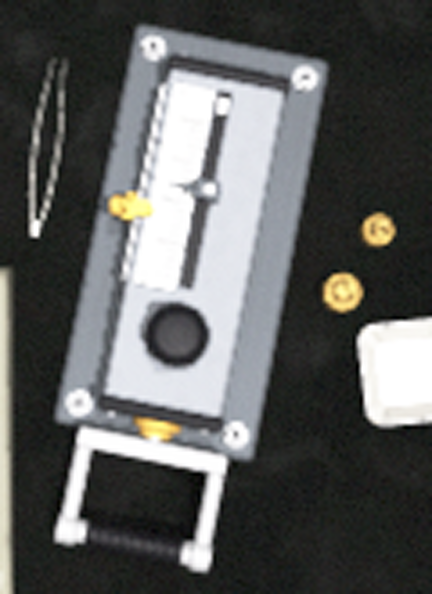

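View pics/s1.png

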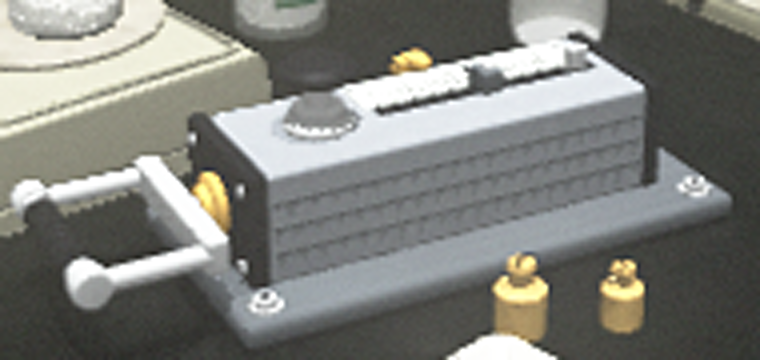

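```bash
cat > h.py <<'E'
import numpy as np, cv2
from plant import bot
def ray(c,u,v):
    d=c["R"].T@np.linalg.inv(c["K"])@np.array([u,v,1.]); o=-c["R"].T@c["t"]; return o,d
def onz(c,u,v,z):
    o,d=ray(c,u,v); return o+d*(z-o[2])/d[2]
def tri(c1,p1,c2,p2):
    o1,d1=ray(c1,*p1);o2,d2=ray(c2,*p2)
    d1/=np.linalg.norm(d1);d2/=np.linalg.norm(d2)
    s=np.linalg.lstsq(np.c_[d1,-d2],o2-o1,rcond=None)[0]
    a,b=o1+s[0]*d1,o2+s[1]*d2; return (a+b)/2,np.linalg.norm(a-b)
def proj(c,X):
    q=c["K"]@(c["R"]@X+c["t"]); return q[:2]/q[2]
E
python3 - <<'E'
from h import *
T=bot.capture("top");S=bot.capture("scene")
ft=lambda u,v:(280+(u+.5)/3.6-.5,145+(v+.5)/3.6-.5)
fs=lambda u,v:(210+(u+.5)/4-.5,210+(v+.5)/4-.5)
np.set_printoptions(precision=1,suppress=True)
for n,a,b in [("plunger",(177,333),(319,97)),("barL",(68,530),(30,195)),("barR",(198,556),(88,282)),("bar",(134,542),(59,240))]:
    print(n,*tri(T,ft(*a),S,fs(*b)))
W=np.array([onz(T,*ft(*p),15)[:2] for p in [(137,27),(329,63),(248,460),(58,420)]])
L=np.array([[142,64],[142,-64],[-120,-64],[-120,64]])
print(W, np.linalg.norm(W-np.roll(W,1,0),axis=1))
lc,wc=L.mean(0),W.mean(0)
H=(L-lc).T@(W-wc); U,s,Vt=np.linalg.svd(H); R=(U@Vt).T
yaw=np.arctan2(R[1,0],R[0,0]); t=wc-R@lc
print("yaw",yaw,"origin",t,"res",(W-(L@R.T+t)))
g=lambda x,y:R@[x,y]+t
print("bar pred",g(-180,0),"plunger pred",g(-55,0),"opening",g(-151,0))
inv=lambda X:R.T@(X[:2]-t)
for n,p,z in [("plunger",(177,333),105),("bar",(134,542),42),("marker",(152,207),77),("ptrtip",(172,184),72),("ptrblock",(205,190),82),("idx",(223,102),82)]:
    X=onz(T,*ft(*p),z); print(n,X,"gauge",inv(X))
E
```

```text
plunger [ 511.1 -292.9   85.8] 0.010097158609214922
barL [ 394.8 -229.2   48.1] 0.8840800189657185
barR [ 379.6 -307.5   45. ] 1.1188922320965515
bar [ 387.5 -268.8   45. ] 0.7359641920938739
[[ 711.3 -268.6]
 [ 688.6 -392.9]
 [ 435.1 -339.8]
 [ 459.3 -220.7]] [256.4 126.4 259.1 121.5]
yaw -0.19579382904588824 origin [ 562.8 -303.3] res [[-3.3 -0.4]
 [-1.   0.9]
 [ 2.5  3. ]
 [ 1.8 -3.5]]
bar pred [ 386.2 -268.3] plunger pred [ 508.8 -292.6] opening [ 414.7 -274. ]
plunger [ 510.3 -292.3  105. ] gauge [-53.7   0.6]
bar [ 386.9 -268.7   42. ] gauge [-179.2   -0.2]
marker [ 586.5 -277.9   77. ] gauge [18.4 29.5]
ptrtip [ 601.2 -290.    72. ] gauge [35.1 20.5]
ptrblock [ 596.4 -309.5   82. ] gauge [34.1  0.5]
idx [ 649.8 -320.2   82. ] gauge [88.7  0.4]
```

The manual's scale: shifts go in shares of 500 mm and turns go in shares of 4 rad. Converting my numbers, -280 mm / 500 = -0.56, -134 mm / 500 = -0.268, -0.196 rad / 4 = -0.049.

```bash
cat >> h.py <<'E'
from scipy.spatial.transform import Rotation as Ro
def to(X,yaw=None):
    "tool-axis shift from measured pose to world TCP target X"
    o=bot.get_obs(); R=Ro.from_euler("xyz",o["tcp_rot"]).as_matrix()
    d=R.T@(np.array(X)-o["tool_pos"]); print("shift",d.round(1),"len",np.linalg.norm(d).round(1),"turn",None if yaw is None else round(-(yaw-o["tcp_rot"][2]),3),"at",o["tool_pos"].round(1),o["tcp_rot"].round(3),"t",o["time"],"F",o["contact_force"].round(1))
E
python3 shift.py '0,-0.112,-0.054,0,-0.01
0,-0.224,-0.108,0,-0.02
0,-0.336,-0.162,0,-0.03
0,-0.448,-0.216,0,-0.04
0,-0.56,-0.268,0,-0.049'
python3 -c "
from h import *
to([490,-280,400],2.946)"
```

```text
time: 0.82
tool_pos: [409.1, 252.8, 404.8]
tcp_rot: [3.141, 0.0, 2.947]
contact_force: [0.4, 0.6, -0.7]
grip_width: 46.5
finger_force: 0.0
shift [-182.4 -507.1    4.7] len 538.9 turn 0.001 at [409.1 252.8 404.8] [3.141 0.    2.947] t 0.825 F [ 0.4  0.6 -0.7]
```

Converted, -290 mm / 500 = -0.58, -232 mm / 500 = -0.464.

```bash

python3 shift.py '0,-0.04,-0.116,0,0
0,-0.08,-0.232,0,0
0,-0.12,-0.348,0,0
0,-0.16,-0.464,0,0
0,-0.2,-0.58,0,0'
python3 shift.py '0,-0.04,-0.112,0,0
0,-0.08,-0.224,0,0
0,-0.12,-0.336,0,0
0,-0.16,-0.434,0,0
0,-0.16,-0.434,0,0'
python3 - <<'E'
from h import *
c=bot.capture("wrist"); cv2.imwrite("pics/w1.png",c["color"][:,:,::-1]); to([490,-280,400],2.946)
print(-c["R"].T@c["t"],c["R"][2],c["K"][0])
for X in [(508.8,-292.6,105),(386.2,-268.3,42),(635,-318,82)]: print(proj(c,np.array(X)))
E
```

```text
time: 1.45
tool_pos: [449.6, -51.4, 404.8]
tcp_rot: [3.141, 0.0, 2.946]
contact_force: [0.8, 0.6, -0.4]
grip_width: 1.0
finger_force: 0.0
time: 2.08
tool_pos: [485.9, -281.1, 403.7]
tcp_rot: [-3.141, -0.001, 2.942]
contact_force: [-0.3, 0.0, 0.4]
grip_width: 0.5
finger_force: 0.0
shift [-4.3  0.   3.8] len 5.7 turn -0.003 at [ 485.8 -279.2  403.8] [ 3.141e+00 -1.000e-03  2.943e+00] t 2.125 F [-0.7  0.4  0.3]
[ 418.30430927 -267.08539088  384.15305971] [ 0.24981542 -0.05204941 -0.96689354] [324.87891563   0.         313.61242985]
[306.26609066 218.07816909]
[306.58663795  78.37331666]
[307.53098266 325.11324157]
```

View pics/w1.png

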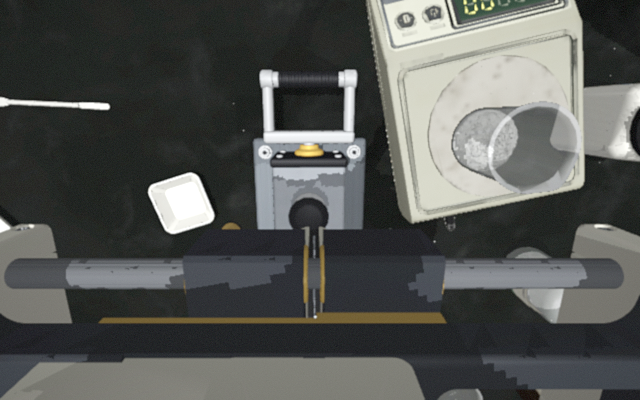

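The wrist view shows the bar at (308,80) and the plunger head at about (308,210), close to the prediction. I'll move forward to view the scale.

Converted, -120 mm / 500 = -0.24, -60 mm / 500 = -0.12.

```bash

python3 shift.py '0,-0.12,0,0,0
0,-0.24,0,0,0
0,-0.24,0,0,0'
python3 - <<'E'
from h import *
c=bot.capture("wrist"); np.save("pics/w2.npy",c,allow_pickle=True)
im=c["color"][30:240,220:400,::-1]
cv2.imwrite("pics/w2.png",cv2.resize(im,None,fx=2.8,fy=2.8,interpolation=cv2.INTER_CUBIC))
to([600,-300,400])
for X in [(508.8,-292.6,105),(386.2,-268.3,42),(635,-318,82)]: print(proj(c,np.array(X)))
E
```

```text
time: 2.5
tool_pos: [606.8, -299.8, 401.6]
tcp_rot: [3.14, -0.002, 2.949]
contact_force: [-1.5, 0.6, -0.9]
grip_width: 0.7
finger_force: 0.0
shift [ 4.9 -1.3  2.6] len 5.7 turn None at [ 605.1 -299.7  402.6] [ 3.140e+00 -3.000e-03  2.948e+00] t 2.55 F [-0.2 -0.3 -0.4]
[298.47634383  74.86204566]
[300.50151779 -66.06347795]
[300.20891914 218.11476418]
```

View pics/w2.png

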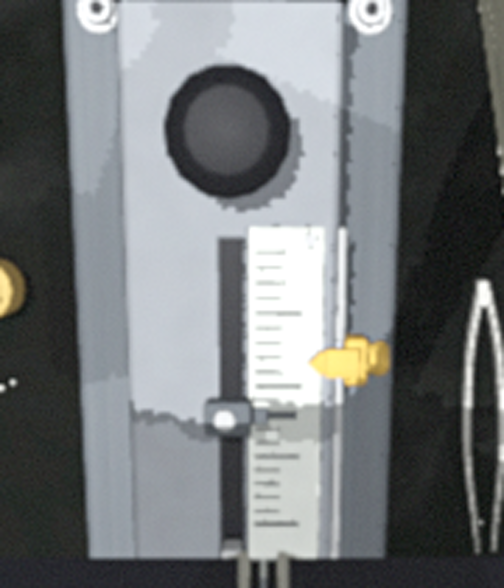

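```bash
python3 - <<'E'
from h import *
np.set_printoptions(precision=1,suppress=True)
T=bot.capture("top");c=np.load("pics/w2.npy",allow_pickle=True).item()
ft=lambda u,v:(280+(u+.5)/3.6-.5,145+(v+.5)/3.6-.5)
fw=lambda u,v:(220+(u+.5)/2.8-.5,30+(v+.5)/2.8-.5)
print("plunger",*tri(T,ft(177,333),c,fw(226,131)))
print("marker",*tri(T,ft(152,207),c,fw(312,362)))
print("block",*tri(T,ft(206,189),c,fw(226,417)))
yaw=-.196;ex=np.array([np.cos(yaw),np.sin(yaw)]);ey=np.array([-ex[1],ex[0]])
Z=[onz(c,*fw(u,v),70)[:2] for u,v in [(298,523),(299,457),(300,386),(301,313)]]
print("long marks along gauge", [(Z[0]-z)@ex for z in Z])
o=Z[0]-75*ex; o=o-ey*((o-[562.8,-303.3])@ey); print("origin from scale",o)
for n,p,z in [("plunger",(226,131),105),("marker",(312,362),75),("marker",(312,362),78),("ptr nose",(280,414),71),("bolts",(97,10),17),("b2",(371,10),17)]:
    X=onz(c,*fw(*p),z); q=X[:2]-o; print(n,X,"gauge",q@ex,q@ey,"reading",75-q@ex)
print((onz(c,*fw(371,10),17)-onz(c,*fw(97,10),17)))
E
```

```text
plunger [ 510.3 -291.8  105.5] 0.9599508036751985
marker [ 588.9 -277.9   53. ] 1.3880729513605217
block [ 597.6 -310.3   77.6] 0.057181517346272984
long marks along gauge [np.float64(0.0), np.float64(24.528568822235947), np.float64(49.89819327805128), np.float64(74.9469084936354)]
origin from scale [ 563.6 -303.5]
plunger [ 510.3 -291.3  105. ] gauge -54.675952351977514 1.510625854991902 reading 129.67595235197751
marker [ 585.  -278.1   75. ] gauge 16.03000418174833 29.041676206776085 reading 58.969995818251675
marker [ 584.5 -278.2   78. ] gauge 15.605429210142225 28.876686538471034 reading 59.394570789857774
ptr nose [ 601.4 -292.2   71. ] gauge 34.812158010289515 18.437455636389647 reading 40.187841989710485
bolts [ 451.2 -331.    17. ] gauge -104.94295180594278 -48.91022709193095 reading 179.94295180594278
b2 [ 470.3 -232.4   17. ] gauge -105.36220930204355 51.573348593853304 reading 180.36220930204354
[19.2 98.6  0. ]
```

Converted, 97 mm / 500 = 0.194, 95 mm / 500 = 0.19.

```bash

python3 shift.py '0,0.106,0,0.06,0
0,0.194,-0.002,0.12,0
0,0.194,-0.002,0.19,0
0,0.194,-0.002,0.19,0'
python3 -c "
from h import *
to([510.3,-291.5,274.5],2.946)"
```

```text
time: 3.1
tool_pos: [506.5, -282.1, 309.1]
tcp_rot: [3.14, -0.004, 2.945]
contact_force: [-0.2, -0.0, 0.2]
grip_width: 0.5
finger_force: 0.0
shift [-5.7 -8.5 34.6] len 36.1 turn -0.001 at [ 506.5 -282.1  309.1] [ 3.14  -0.004  2.945] t 3.1 F [-0.2 -0.   0.2]
```

Converted, 35 mm / 500 = 0.07, 34 mm / 500 = 0.068.

```bash

python3 shift.py '0,-0.012,-0.016,0.03,0
0,-0.012,-0.016,0.048,0
0,-0.012,-0.016,0.06,0
0,-0.012,-0.016,0.068,0
0,-0.012,-0.016,0.07,0'
python3 -c "
from h import *
to([510.3,-291.5,274.5],2.946)"
```

```text
time: 3.72
tool_pos: [512.9, -292.5, 275.3]
tcp_rot: [-3.141, 0.001, 2.946]
contact_force: [-0.2, -0.6, 5.4]
grip_width: 0.5
finger_force: 2.9
shift [2.7 0.5 0.8] len 2.9 turn -0.0 at [ 512.9 -292.5  275.3] [-3.141e+00  1.000e-03  2.946e+00] t 3.725 F [-0.2 -0.6  5.4]
```

Converted, 3 mm / 500 = 0.006, 2 mm / 500 = 0.004.

```bash

python3 shift.py '0,0,0,0.002,0
0,0,0,0.004,0
0,0,0,0.006,0
0,0,0,0.006,0'; python3 shift.py '0,0,0,0.001,0
0,0,0,0.002,0
0,0,0,0.002,0
0,0,0,0.002,0
0,0,0,0.002,0'
```

```text
time: 4.22
tool_pos: [512.9, -292.4, 274.2]
tcp_rot: [-3.14, 0.002, 2.946]
contact_force: [-3.8, 1.4, 16.7]
grip_width: 0.6
finger_force: 8.0
time: 4.85
tool_pos: [512.8, -292.4, 274.1]
tcp_rot: [-3.14, 0.003, 2.946]
contact_force: [-6.3, 3.9, 21.9]
grip_width: 0.3
finger_force: 10.8
```

Force is well past 6.6 N, so the plunger is at its stop. I'll hold there and check the pointer.

```bash

python3 shift.py '0,0,0,0,0
0,0,0,0,0
0,0,0,0,0
0,0,0,0,0
0,0,0,0,0'
python3 shift.py '0,0,0,0,0
0,0,0,0,0
0,0,0,0,0
0,0,0,0,0
0,0,0,0,0'
python3 - <<'E'
from h import *
c=bot.capture("top"); s=bot.capture("scene")
a=cv2.resize(c["color"][140:310,270:410,::-1],None,fx=3.4,fy=3.4,interpolation=cv2.INTER_CUBIC)
b=cv2.resize(s["color"][180:290,230:390,::-1],None,fx=2,fy=2,interpolation=cv2.INTER_CUBIC)
m=np.zeros((578,476+320,3),np.uint8); m[:,:476]=a; m[:220,476:]=b
cv2.imwrite("pics/p1.png",m); to([510,-291,374])
E
```

```text
time: 5.48
tool_pos: [512.8, -292.4, 274.1]
tcp_rot: [-3.14, 0.003, 2.946]
contact_force: [-5.5, 2.2, 22.0]
grip_width: 0.4
finger_force: 10.8
time: 6.1
tool_pos: [512.8, -292.4, 274.1]
tcp_rot: [-3.14, 0.003, 2.946]
contact_force: [-5.6, 3.0, 21.8]
grip_width: 0.4
finger_force: 10.8
shift [  2.7   0.7 -99.9] len 99.9 turn None at [ 512.8 -292.4  274.1] [-3.140e+00  3.000e-03  2.946e+00] t 6.2 F [-5.8  2.5 22.5]
```

View pics/p1.png

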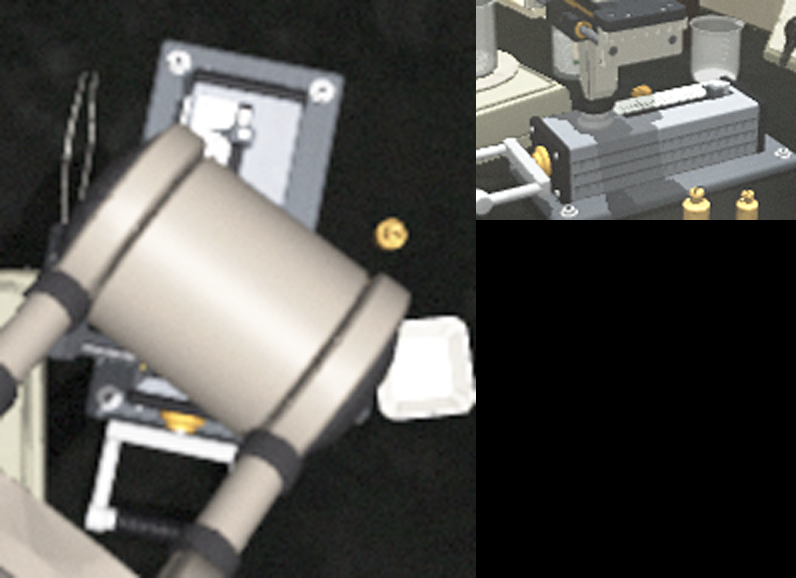

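The pointer (245,118) is back against the index at the far end, so I'll release, lift and go over the stirrup window.

```bash

python3 shift.py '0,0,0,-0.04,0
0,0,0,-0.1,0
0,0.08,0,-0.1,0
0,0.194,0,-0.1,0
0,0.194,0,-0.1,0'
python3 -c "
from h import *
to([415.5,-273.8,206],2.946)"
```

```text
time: 6.82
tool_pos: [414.5, -271.9, 320.0]
tcp_rot: [3.139, -0.004, 2.944]
contact_force: [0.1, -0.1, 0.4]
grip_width: 0.2
finger_force: 0.0
shift [ -1.9  -2.  114. ] len 114.0 turn -0.002 at [ 414.5 -271.9  320. ] [ 3.139 -0.004  2.944] t 6.825 F [ 0.1 -0.1  0.4]
```

Converted, 114 mm / 500 = 0.228, 100 mm / 500 = 0.2.

```bash

python3 shift.py '0,-0.002,-0.004,0.07,0
0,-0.002,-0.004,0.14,0
0,-0.002,-0.004,0.17,0
0,-0.002,-0.004,0.2,0
0,-0.002,-0.004,0.228,0'
python3 - <<'E'
from h import *
c=bot.capture("wrist"); cv2.imwrite("pics/w3.png",c["color"][:,:,::-1]); to([415.5,-273.8,206],2.946)
E
```

```text
time: 7.45
tool_pos: [418.6, -275.8, 206.4]
tcp_rot: [-3.141, 0.001, 2.946]
contact_force: [-0.1, -0.8, -0.1]
grip_width: 0.2
finger_force: 0.0
shift [ 2.8  1.1 -1.1] len 3.3 turn -0.0 at [ 418.1 -275.5  204.9] [ 3.141e+00 -1.000e-03  2.946e+00] t 7.5 F [-0.4  0.8 -1. ]
```

View pics/w3.png

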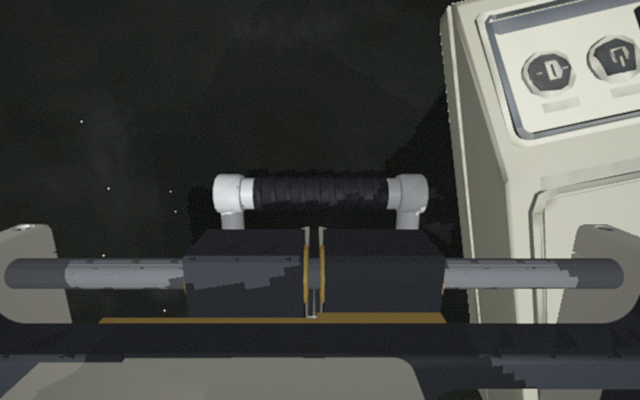

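The fingers are in the window, behind the bar at (320,192). I'll pull gently.

Converted, 25 mm / 500 = 0.05, 20 mm / 500 = 0.04.

```bash

python3 shift.py '0,0.01,0.002,0,0
0,0.02,0.002,0,0
0,0.03,0.002,0,0
0,0.04,0.002,0,0
0,0.05,0.002,0,0'
python3 shift.py '0,0.014,0,0,0
0,0.028,0,0,0
0,0.042,0,0,0
0,0.056,0,0,0
0,0.068,0,0,0'
cat > see.py <<'E'
from h import *
import sys
yaw=-.196;ex=np.array([np.cos(yaw),np.sin(yaw)]);o=np.array([563.6,-303.5])
c=bot.capture("top")
q=bot.get_obs(); print("tip-gauge x",(q["tool_pos"][:2]-o)@ex)
ey=np.array([-ex[1],ex[0]])
# rectify the housing top at z=76: 4 px/mm, gauge x right(0..95), y up (-15..40)
X=lambda x,y:np.r_[o+ex*x+ey*y,76]
src=np.float32([proj(c,X(*p)) for p in [(-5,40),(95,40),(95,-15),(-5,-15)]])
dst=np.float32([(0,0),(700,0),(700,385),(0,385)])
im=cv2.warpPerspective(c["color"],cv2.getPerspectiveTransform(src,dst),(700,385),flags=cv2.INTER_CUBIC)
cv2.imwrite(sys.argv[1],im[:,:,::-1])
E
python3 see.py pics/r1.png; ls pics
```

```text
time: 8.12
tool_pos: [394.5, -270.0, 207.4]
tcp_rot: [-3.141, 0.004, 2.945]
contact_force: [6.9, 1.2, -2.9]
grip_width: 0.4
finger_force: 3.5
time: 8.75
tool_pos: [361.8, -263.4, 207.5]
tcp_rot: [-3.14, 0.006, 2.944]
contact_force: [13.4, 3.7, -4.4]
grip_width: 0.2
finger_force: 6.0
tip-gauge x -206.28859416809075
p1.png
r1.png
s1.png
scene0.png
t1.png
top0.png
w1.png
w2.npy
w2.png
w3.png
```

Converted, 8 mm / 500 = 0.016, 6 mm / 500 = 0.012.

```bash

python3 shift.py '0,0.006,0,0,0
0,0.012,0,0,0
0,0.016,0,0,0
0,0.016,0,0,0'
python3 see.py pics/r2.png
```

```text
time: 9.3
tool_pos: [354.1, -261.9, 207.4]
tcp_rot: [-3.14, 0.006, 2.944]
contact_force: [13.1, 2.9, -3.7]
grip_width: 0.8
finger_force: 5.8
tip-gauge x -213.5520202135321
```

View pics/r2.png

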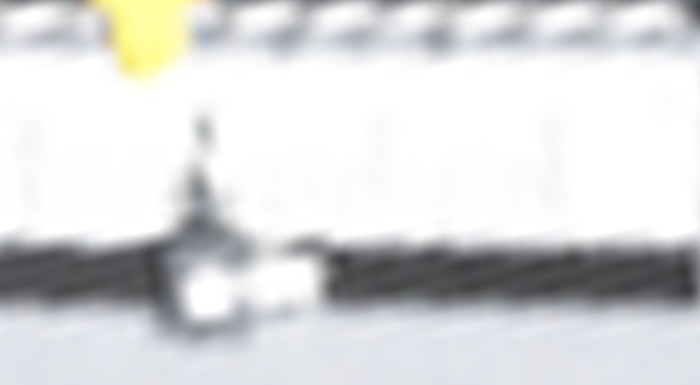

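The pointer nose is at (200,…) and the marker at (146,…) with 7 px/mm, so about 8 mm remain. This agrees with the arm position (51 mm against 59 mm).

Converted, 8 mm / 500 = 0.016, 7 mm / 500 = 0.014.

```bash

python3 shift.py '0,0.006,0,0,0
0,0.01,0,0,0
0,0.014,0,0,0
0,0.016,0,0,0
0,0.016,0,0,0'
python3 see.py pics/r3.png
```

```text
time: 9.98
tool_pos: [346.5, -260.4, 207.5]
tcp_rot: [-3.14, 0.007, 2.944]
contact_force: [15.0, 3.2, -5.9]
grip_width: 0.3
finger_force: 6.6
tip-gauge x -221.35122067794128
```

View pics/r3.png

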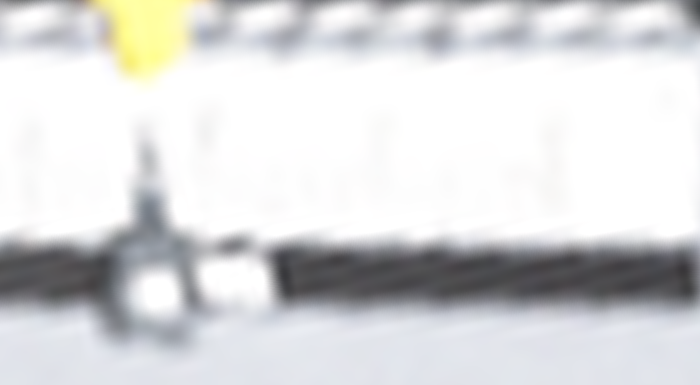

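The nose (147) is at the marker (146). I'll hold it there for over 2 s.

Converted, -25 mm / 500 = -0.05, -24 mm / 500 = -0.048.

```bash

for i in 1 2 3 4; do :; done
python3 shift.py '0,0,0,0,0
0,0,0,0,0
0,0,0,0,0
0,0,0,0,0
0,0,0,0,0' | grep time
python3 shift.py '0,0,0,0,0
0,0,0,0,0
0,0,0,0,0
0,0,0,0,0
0,0,0,0,0' | grep time
python3 shift.py '0,0,0,0,0
0,0,0,0,0
0,0,0,0,0
0,0,0,0,0
0,0,0,0,0' | grep time
python3 shift.py '0,0,0,0,0
0,0,0,0,0
0,0,0,0,0
0,0,0,0,0
0,0,0,0,0'
python3 shift.py '0,-0.008,0,0,0
0,-0.018,0,0,0
0,-0.028,0,0,0
0,-0.038,0,0,0
0,-0.048,0,0,0'
python3 shift.py '0,-0.01,0,0,0
0,-0.02,0,0,0
0,-0.03,0,0,0
0,-0.04,0,0,0
0,-0.05,0,0,0'
python3 shift.py '0,-0.008,0,0,0
0,-0.016,0,0,0
0,-0.024,0,0,0
0,-0.03,0,0,0
0,-0.036,0,0,0'
python3 -c "
from h import *
to([415.5,-273.8,206],2.946)"
```

```text
time: 10.65
time: 11.28
time: 11.9
time: 12.52
tool_pos: [346.5, -260.4, 207.5]
tcp_rot: [-3.14, 0.007, 2.944]
contact_force: [14.4, 3.9, -5.4]
grip_width: 0.4
finger_force: 6.5
time: 13.15
tool_pos: [369.5, -265.0, 207.4]
tcp_rot: [-3.14, 0.005, 2.945]
contact_force: [7.8, 2.5, -2.7]
grip_width: 0.4
finger_force: 3.6
time: 13.78
tool_pos: [393.4, -269.7, 207.3]
tcp_rot: [-3.141, 0.002, 2.946]
contact_force: [4.1, -0.0, 0.9]
grip_width: 0.4
finger_force: 1.8
time: 14.4
tool_pos: [410.2, -272.9, 206.3]
tcp_rot: [3.141, -0.002, 2.946]
contact_force: [0.2, 0.3, -0.2]
grip_width: 0.3
finger_force: 0.0
shift [-5.4  0.1  0.3] len 5.4 turn -0.0 at [ 410.2 -272.9  206.3] [ 3.141e+00 -2.000e-03  2.946e+00] t 14.4 F [ 0.2  0.3 -0.2]
```

Contact force is zero, so the stirrup is home. I'll centre the fingers, lift straight out and back away, then take a check shot.

Converted, -150 mm / 500 = -0.3, -100 mm / 500 = -0.2.

```bash

python3 shift.py '0,-0.01,0,0,0
0,-0.01,0,-0.03,0
0,-0.01,0,-0.1,0
0,-0.01,0,-0.2,0
0,-0.01,0,-0.3,0'
python3 - <<'E'
from h import *
c=bot.capture("top")
a=cv2.resize(c["color"][145:310,280:400,::-1],None,fx=3.6,fy=3.6,interpolation=cv2.INTER_CUBIC)
cv2.imwrite("pics/end.png",a)
E
python3 see.py pics/r4.png; python3 -c "
import cv2,numpy as np
a=cv2.imread('pics/end.png');b=cv2.imread('pics/r4.png');b=cv2.resize(b,(360,198))
m=np.zeros((a.shape[0],a.shape[1]+360,3),np.uint8);m[:,:a.shape[1]]=a;m[:198,a.shape[1]:]=b;cv2.imwrite('pics/f.png',m)"
```

```text
time: 15.02
tool_pos: [415.0, -273.7, 359.1]
tcp_rot: [-3.142, 0.0, 2.946]
contact_force: [0.2, -0.5, 0.2]
grip_width: 0.6
finger_force: 0.0
tip-gauge x -150.39335197035305
```

View pics/f.png

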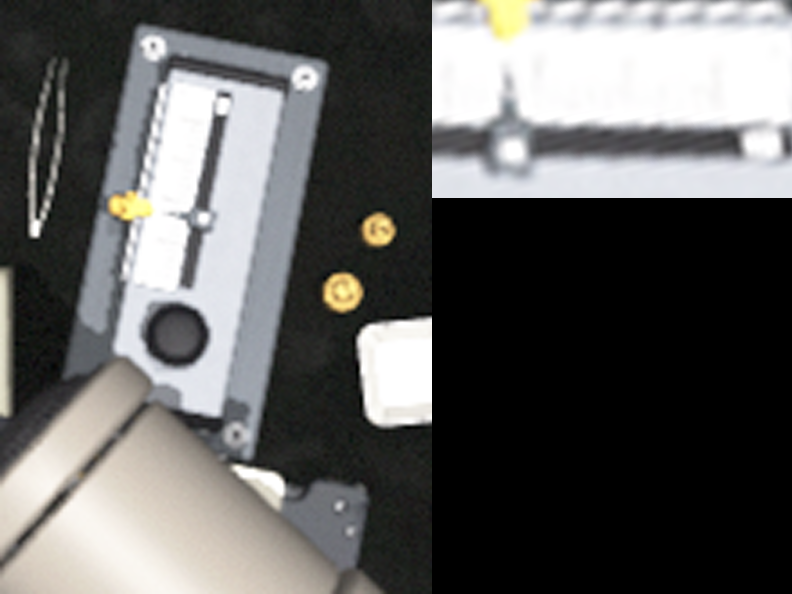

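The index is back home at (223,103), as at the start. The pointer stands at the marker and nothing else has moved, so I'll hand it in.

```bash
python3 -c "
from plant import bot
print(bot.close_job())"
```

```text
the job is handed in; nothing more can be done
None
```

The gauge has been exercised and the job handed in: the drag pointer was reset to zero, drawn to the marker (about 59 mm) and held there for over 2 s. The stirrup was then eased home, leaving the pointer at the marker in the last camera check; no verdict came back at hand-in.

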